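# Swing the ware tray round to the drying side

### The job

The wooden tray whose corner sits on the steel pin of the plywood drying board, with the little bowl in it, stands on the loading side. Swing it a quarter turn about that pin, counter-clockwise seen from above, by pushing its opposite corner round, until it stands over the dark vent slots with its side lying along the dark wooden stop strip. Keep the tray down on its pin and the bowl standing upright in it, and leave the spare tray where it is.

Things in the scene. Friction and masses are not known exactly. Their poses are not given: they have to be found in the camera images.
- tray: loose open wooden tray, 190 (x) x 150 (y) x 40 mm high, walls 8, 0.45 kg. A pale 36 mm corner block inside it has a 16 mm hole, through which the board's pin passes. Origin: underside, on the hole's axis; z up; outer faces at x -18, +172, y -132, +18 mm, so the opposite corner is (172, -132). Starts with x within 7 deg of the board's x; a few newtons slide it. Must end with x along board +y.
- board: fixed plywood drying board, 12 mm thick, x -70 to 230, y -175 to 195 mm. Origin: on the pin's axis, at bench height; z up. Pin: steel, 12 mm thick, top 67 mm above the bench. Dark stop strip, 16 mm above the board's top: x -41 to -21, y 65 to 165 mm; the turned tray's y = +18 face ends along it, 0-3 mm clear. Vent slots: flat dark bars in the +x +y quarter.
- bowl: small white bowl, 70 mm across the rim, 45 mm high, 0.14 kg, standing loose on the floor of the pinned tray and carried along with it. Origin: centre of its underside, z up.
- spare_tray: bystander: a second wooden tray of the same size and wood, empty, without corner block, lying loose on the bench at one side, on no pin. Origin: underside, centre; x along its 190 mm sides.
There are look-alikes about, which are no part of the job. Leave any red look-alike of the bowl alone.

How it is judged:
By the outcome, as a careful person would: the job done as asked, in the order asked, and still so for the second after the job is handed in, with the robot touching nothing.
It also fails if it takes over 40 s, if anything falls off the work surface, if the arm or the gripper's body presses on something with over 40 N, if the wrist force passes 120 N, or if a joint passes its speed limit or range.

### The arm

A 6-joint arm with a two-finger parallel gripper is mounted at the origin on the work surface. World frame = base frame: x ahead of the robot, y to its left, z up, the work surface at z = 0. Lengths are in m, angles in rad, forces in N, time in s.
With the tool pointing down it reaches from about 0.25 to 0.775 m from the base axis. Payload 4 kg.
Tool frame: the origin (TCP) lies at the centre of the arm's flange, where the gripper is bolted on; the fingertips stand 199 mm ahead of it and the grasp point (between the pads) lies 180 mm ahead of it (robot.tcp_to_tips is the distance from the TCP to the fingertips, in m); z points along the fingers, y is the line along which they close (so a half turn about z gives the same grasp; the last joint's range is limited). The gripper opens to 94 mm and grips with 3 to 60 N. Pads are 16 mm wide; open, the fingers measure 119 mm over their backs; the gripper's body (75 mm by 177 mm) begins 78 mm behind the grasp point.
Start: joints at [1.062, 0.087, 1.371, -0, 1.684, -0.103], TCP at [0.217, 0.505, 0.405] pointing down, gripper open.
Joint ranges: [-3.1, 3.1], [-0.76, 2.03], [0.27, 2.55], [-1.08, 4.22], [0.17, 2.65], [-2.57, 2.57]. Speed limits (rad/s): [2.79, 2.79, 3.14, 3.14, 3.14, 3.14].

### API

Orientations are given as [roll, pitch, yaw] about the fixed x, y, z axes, in that order (R = Rz(yaw) Ry(pitch) Rx(roll)).
In Python, from bench import telemetry, snapshot, ticket, robot gives the robot as it stands.
- The arm moves only by the tool apply_moves, never from a script. Its argument "moves" is a list that holds one entry, the list of rows, each a list of 5 numbers: the shift along the tool's x, y, z in units of 50 mm (1.0 is 50 mm), then the turn about the tool's z in units of 10 degrees (1.0 is 10 degrees), then the closure, from 0 (fully open) to 1 (shut). A call has 1 to 10 rows; each row is the pose to reach, as a shift and turn from the pose commanded when the call began, along the tool's axes at that moment; what a row does not reach only later rows make up. A row lasts 1/8 s, in which the tool goes at most 62.5 mm and 10.7 degrees, less where a joint would pass 70% of its speed; a pose out of reach is approached as far as the arm can. A call with a gripper value outside its range is refused whole. The fingers move at their own pace and stop on an object; the grip force is fixed at half the most. Time passes only in rows, so rows that repeat a pose let the fingers close. It gives the time, the measured TCP pose, the force, the opening and the grip force at its end, in the units of the state.
- telemetry.get_obs(): the state, without advancing time (a new reading comes with each control period).
- snapshot(name): name is "scene" or "top" or "wrist"; returns a dict with "image" (420x560x3 uint8, red, green, blue), "fovy" (degrees; the focal length in pixels is half the picture's height over the tangent of half this angle, whatever the lens; pixels are square), "cx", "cy" (the principal point, pixels), "R" (3x3) and "t" (3): a world point X has camera coordinates R X + t. Camera axes: x right, y down, z forward; pixel columns grow to the right and rows downward; lengths in m; the calibration is good to about 2 mm. The wrist camera is an equidistant fisheye: a pixel r from the principal point sees the ray r / f radians off the axis. A picture is of the moment at which its call begins. There is no depth.
- ticket.close_job(): hands the job in; it is judged then, once.
The state is a dict: "time": time; "joint_positions": joint angles; "qvel": joint speeds; "joint_torque": joint torques, N m; "tool_pos": TCP position; "ee_rot": TCP orientation; "wrist_force": force on the tool from outside, world axes, zero at the start; "wrist_torque": the same for the moment, N m; "width": finger opening in m; "finger_force": force on a finger pad.
Only numpy, scipy, OpenCV 4.12 (cv2) and the standard library are available. Lean on these libraries where they do the work, as an engineer would, in place of code of your own. Each camera call takes 0.05 s, during which the arm holds its last target. There are 200 camera calls.

## Working session

There is one attempt and no reset: what is moved stays moved. The work goes in short steps, Python scripts to look and compute and a tool call to move; the robot and the scene stay as the last step left them, time stands still between calls to the robot, and variables do not carry over. Pictures are saved under pics/ and viewed, at most 10 in all, crops included, and the job is handed in when it is done.

Besides the shell and the picture viewer there is one more tool, called after "Request:" as name(argument=value, ...) on one line, values as JSON. apply_moves: Moves the arm, as the interface text tells. Its arguments: {"type":"object","properties":{"moves":{"type":"array","items":{"type":"array","items":{"type":"array","items":{"type":"number"}}}}},"required":["moves"]}

```bash
mkdir -p pics; cat > h.py <<'E'
import numpy as np, cv2, pickle
from bench import telemetry, snapshot, ticket, robot
def take(cam,name):
    s=snapshot(cam); cv2.imwrite(f'pics/{name}.png',s['image'][:,:,::-1]); pickle.dump(s,open(f'pics/{name}.pkl','wb')); return s
def load(name): return pickle.load(open(f'pics/{name}.pkl','rb'))
def px2w(s,u,v,z):
    f=210/np.tan(np.radians(s['fovy'])/2); R=np.array(s['R']);t=np.array(s['t'])
    d=R.T@np.array([(u-s['cx'])/f,(v-s['cy'])/f,1]); c=-R.T@t
    return c+d*(z-c[2])/d[2]
def w2px(s,X):
    f=210/np.tan(np.radians(s['fovy'])/2); p=np.array(s['R'])@np.array(X)+s['t']
    return f*p[0]/p[2]+s['cx'],f*p[1]/p[2]+s['cy']
E
python3 - <<'E'
from h import *
a=take('top','top0');b=take('scene','scene0')
cv2.imwrite('pics/both0.png',cv2.resize(np.hstack([a['image'],b['image']])[:,:,::-1],(800,300)))
o=telemetry.get_obs();print(o['time'],o['tool_pos'],o['ee_rot'],o['width'])
E
```

```text
0.1 [0.21708334 0.50524907 0.40361596] [-3.13957303e+00 -2.01667284e-04  2.73578127e+00] 0.09409162865872778
```

View pics/top0.png

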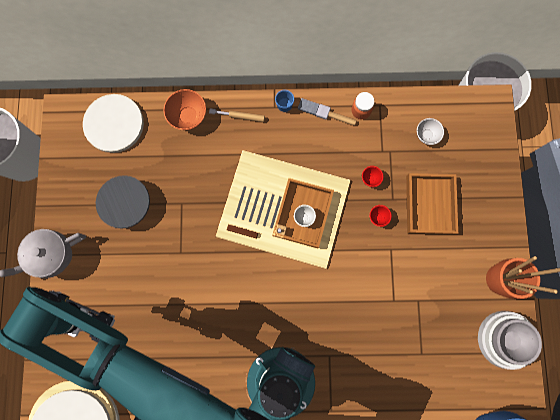

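View pics/scene0.png

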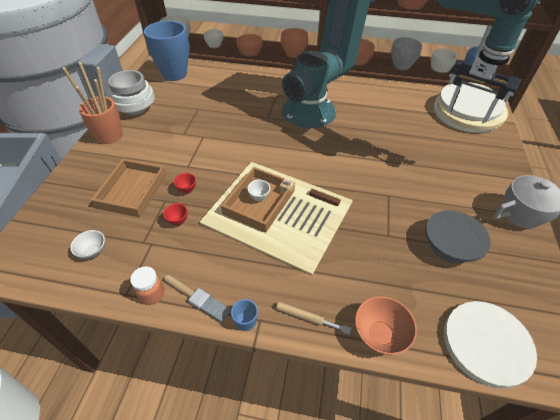

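The top view shows the board around (285,210), with the pin near (281,231), the strip at (243,231), the white bowl at (305,215), the red bowls at (373,177) and (381,215), and the spare tray at (434,204). I'll enlarge that area.

```bash
python3 - <<'E'
from h import *
a=load('top0');im=a['image'][140:280,205:400,::-1]
cv2.imwrite('pics/crop0.png',cv2.resize(im,None,fx=4,fy=4,interpolation=cv2.INTER_CUBIC))
print(a['R'],a['t'],a['fovy'])
E
```

```text
[[-0.01632699 -0.99973269 -0.01636996]
 [-0.98327495  0.01902412 -0.18113107]
 [ 0.18139407  0.01313885 -0.98332271]] [0.00717933 0.54538027 1.53618302] 45.467214040170035
```

View pics/crop0.png

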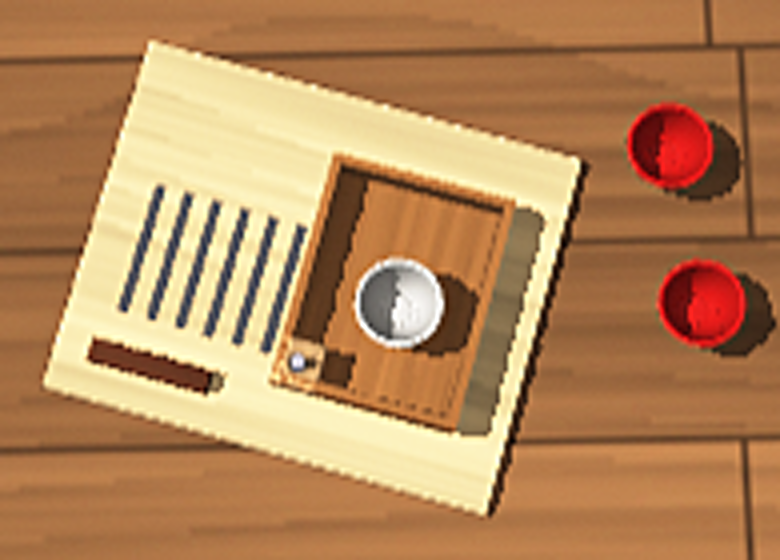

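```bash
cat >> h.py <<'E'
def fit(loc,wor):
    loc=np.array(loc,float);wor=np.array(wor)[:,:2]
    a=loc-loc.mean(0);b=wor-wor.mean(0)
    th=np.arctan2((a[:,0]*b[:,1]-a[:,1]*b[:,0]).sum(),(a*b).sum())
    R=np.array([[np.cos(th),-np.sin(th)],[np.sin(th),np.cos(th)]]);t=wor.mean(0)-R@loc.mean(0)
    return th,t,R,wor-(loc@R.T+t)
E
python3 - <<'E'
from h import *
a=load('top0')
P=lambda u,v,z:px2w(a,205+(u+.5)/4-.5,140+(v+.5)/4-.5,z)
th,t,R,r=fit([[.230,.195],[.230,-.175],[-.07,-.175],[-.07,.195]],[P(150,42,.012),P(582,158,.012),P(490,516,.012),P(43,385,.012)])
print('board',np.degrees(th),t,r.round(4).tolist())
t2,p2,R2,r2=fit([[-.018,.018],[.172,.018],[.172,-.132],[-.018,-.132]],[P(270,382,.052),P(335,155,.052),P(515,203,.052),P(460,432,.052)])
print('tray',np.degrees(t2),p2,r2.round(4).tolist())
print('pin',P(297,358,.067),'bowl rim',P(400,302,.06), 'bowl in tray',R2.T@(P(400,302,.06)[:2]-p2))
for n,l in [('opp',(.172,-.132)),('end172,18',(.172,.018))]: print(n,R2@l+p2)
for l in [(.132,.172),(-.018,.172),(.132,-.018)]: print('final',l,R@l+t)
print('spare',[px2w(a,u,v,.04)[:2].round(3) for u,v in [(410,175),(459,175),(459,234),(410,234)]])
print('red',P(670,147,.045),P(702,303,.045))
E
```

```text
board -16.87741554190861 [ 0.46042712 -0.0041584 ] [[-0.0013, -0.0001], [0.0005, 0.0014], [-0.0011, -0.0009], [0.002, -0.0003]]
tray -16.0444434565511 [ 0.45761222 -0.00426527] [[0.001, 0.0011], [-0.0006, -0.0008], [-0.0011, 0.0015], [0.0007, -0.0018]]
pin [ 0.46278859 -0.00253077  0.067     ] bowl rim [ 0.50634825 -0.08371436  0.06      ] bowl in tray [ 0.06879601 -0.06288455]
opp [ 0.58642987 -0.17866142]
end172,18 [ 0.6278873  -0.03450428]
final (0.132, 0.172) [0.63667753 0.12211033]
final (-0.018, 0.172) [0.49313832 0.16565908]
final (0.132, -0.018) [ 0.58151578 -0.05970601]
spare [array([ 0.633, -0.425]), array([ 0.63 , -0.581]), array([ 0.441, -0.566]), array([ 0.443, -0.413])]
red [ 0.63007136 -0.3031204   0.045     ] [ 0.50344938 -0.32192709  0.045     ]
```

```bash
cat >> h.py <<'E'
PIN=np.array([.460,-.004])
def rows(targets,yaw0=None,pos0=None):
    """targets: (x,y,z,yaw deg) -> rows in tool units from the current pose"""
    o=telemetry.get_obs(); p=np.array(o['tool_pos']) if pos0 is None else np.array(pos0)
    y=np.degrees(o['ee_rot'][2]) if yaw0 is None else yaw0
    c,s=np.cos(np.radians(y)),np.sin(np.radians(y))
    T=np.array([[c,s,0],[s,-c,0],[0,0,-1]]) # columns: tool axes
    return [np.r_[T.T@(np.array(q[:3])-p)/.05,-((q[3]-y+180)%360-180)/10].round(2).tolist() for q in targets]
def tgt(phi,ly,lx=.155,z=.227):
    c,s=np.cos(np.radians(phi)),np.sin(np.radians(phi))
    return [PIN[0]+c*lx-s*ly,PIN[1]+s*lx+c*ly,z,phi+90]
E
python3 - <<'E'
from h import *
print(tgt(-16,-.167),rows([tgt(-16,-.167,z=.38),tgt(-16,-.167)]))
E
```

```text
[np.float64(0.5629641244490006), np.float64(-0.20725449337333413), 0.227, 74] [[-11.98, -10.36, 0.47, 8.27], [-11.98, -10.36, 3.53, 8.27]]
```

Request:
apply_moves(moves=[[[-12, -10.4, 0.5, 8.3, 1], [-12, -10.4, 0.5, 8.3, 1], [-12, -10.4, 0.5, 8.3, 1], [-12, -10.4, 0.5, 8.3, 1], [-12, -10.4, 0.5, 8.3, 1], [-12, -10.4, 0.5, 8.3, 1], [-12, -10.4, 0.5, 8.3, 1], [-12, -10.4, 0.5, 8.3, 1], [-12, -10.4, 0.5, 8.3, 1], [-12, -10.4, 0.5, 8.3, 1]]])

```text
time: 1.35
tool_pos: [0.4897, -0.059, 0.3846]
ee_rot: [-3.141, -0.0, 1.287]
wrist_force: [1.0, 0.9, -0.4]
width: 0.001
finger_force: 0.0
```

```bash
python3 - <<'E'
from h import *
o=telemetry.get_obs();print(o['time'],o['tool_pos'],np.degrees(o['ee_rot']),o['width'],rows([tgt(-16,-.167,z=.38)]))
E
```

```text
1.35 [ 0.48970542 -0.0589828   0.38458213] [-1.79981673e+02 -2.62706432e-02  7.37241989e+01] 0.0010062458791372402 [[-2.44, 2.24, 0.09, -0.03]]
```

Request:
apply_moves(moves=[[[-2.4, 2.2, 0, 0, 1], [-2.4, 2.2, 0, 0, 1], [-2.4, 2.2, 0, 0, 1], [-2.4, 2.2, 0, 0, 1], [-2.4, 2.2, 0, 0, 1]]])

```text
time: 1.98
tool_pos: [0.5612, -0.2024, 0.3844]
ee_rot: [-3.14, -0.001, 1.287]
wrist_force: [0.1, -0.4, 0.5]
width: 0.0001
finger_force: 0.0
```

```bash
python3 - <<'E'
from h import *
a=take('top','top1')
o=telemetry.get_obs();print(o['time'],o['tool_pos'],np.degrees(o['ee_rot']),rows([tgt(-16,-.167,z=.25),tgt(-16,-.167)]))
E
```

```text
2.025 [ 0.56107226 -0.20190929  0.38480416] [-1.79952241e+02 -3.84493813e-02  7.38051797e+01] [[-0.09, 0.07, 2.7, -0.02], [-0.09, 0.07, 3.16, -0.02]]
```

Request:
apply_moves(moves=[[[-0.1, 0.1, 1, 0, 1], [-0.1, 0.1, 2, 0, 1], [-0.1, 0.1, 2.7, 0, 1], [-0.1, 0.1, 3.1, 0, 1], [-0.1, 0.1, 3.15, 0, 1], [-0.1, 0.1, 3.15, 0, 1]]])

```text
time: 2.78
tool_pos: [0.565, -0.2084, 0.2288]
ee_rot: [3.14, 0.0, 1.288]
wrist_force: [-0.4, 0.5, 0.3]
width: 0.0005
finger_force: 0.0
```

```bash
python3 - <<'E'
from h import *
w=take('wrist','w1')
a=take('top','top2');cv2.imwrite('pics/crop2.png',cv2.resize(a['image'][140:280,205:400,::-1],None,fx=4,fy=4,interpolation=cv2.INTER_CUBIC))
o=telemetry.get_obs();print(o['time'],o['tool_pos'],np.degrees(o['ee_rot']))
for r in rows([tgt(-16,-y) for y in (.160,.152,.146,.142)]+[tgt(p,-.140) for p in range(-14,0,2)]): print(r)
E
```

```text
2.875 [ 0.56523833 -0.20886595  0.22943722] [1.79817295e+02 2.41440926e-02 7.37829935e+01]
[0.16, -0.05, 0.05, -0.02]
[0.32, -0.05, 0.05, -0.02]
[0.44, -0.05, 0.05, -0.02]
[0.52, -0.05, 0.05, -0.02]
[0.67, 0.04, 0.05, -0.22]
[0.78, 0.13, 0.05, -0.42]
[0.9, 0.22, 0.05, -0.62]
[1.02, 0.3, 0.05, -0.82]
[1.14, 0.38, 0.05, -1.02]
[1.27, 0.46, 0.05, -1.22]
[1.39, 0.53, 0.05, -1.42]
```

View pics/crop2.png

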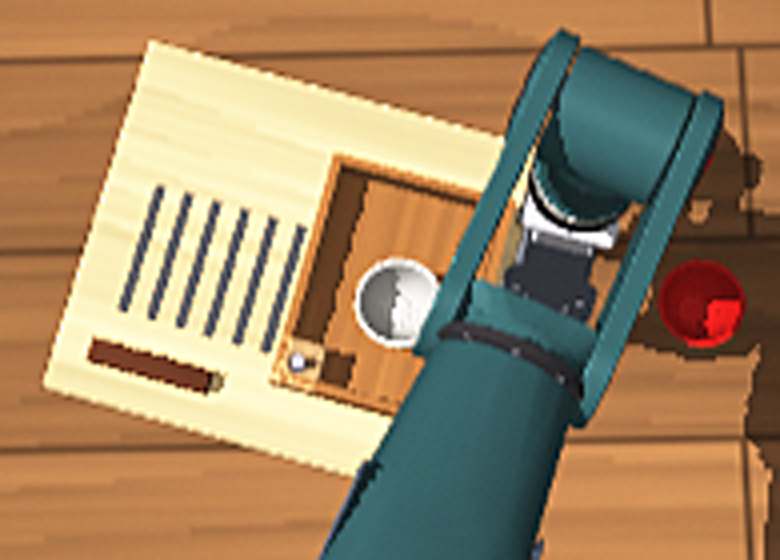

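The tray hasn't moved: its corner is at (335,155) in the crop, and the tool is to its right at about (570,230). I'll start pushing gently.

Request:
apply_moves(moves=[[[0.16, 0, 0.05, 0, 1], [0.3, 0, 0.05, 0, 1], [0.4, 0, 0.05, 0, 1], [0.5, 0, 0.05, 0, 1], [0.57, 0, 0.05, -0.1, 1], [0.67, 0.05, 0.05, -0.2, 1], [0.78, 0.13, 0.05, -0.4, 1], [0.9, 0.22, 0.05, -0.6, 1], [1.02, 0.3, 0.05, -0.8, 1], [1.14, 0.38, 0.05, -1.0, 1]]])

```text
time: 4.12
tool_pos: [0.5997, -0.1597, 0.2253]
ee_rot: [3.14, 0.001, 1.464]
wrist_force: [2.2, -4.5, -0.8]
width: 0.0002
finger_force: 2.1
```

```bash
cat >> h.py <<'E'
def where():
    o=telemetry.get_obs(); d=np.array(o['tool_pos'])[:2]-PIN; y=np.degrees(o['ee_rot'][2])
    phi=y-90; c,s=np.cos(np.radians(phi)),np.sin(np.radians(phi))
    print('t',o['time'],'pos',o['tool_pos'].round(4),'phi',phi.round(2),'local',(c*d[0]+s*d[1]).round(4),(-s*d[0]+c*d[1]).round(4),'F',np.round(o['wrist_force'],1))
E
python3 - <<'E'
from h import *
a=take('top','top3');where()
for r in rows([tgt(-6+p*2.5,-.140) for p in range(1,11)]): print(r)
E
```

```text
t 4.175 pos [ 0.6002 -0.1591  0.2253] phi -6.04 local 0.1558 -0.1395 F [ 3.8 -2.9 -1.1]
[0.13, 0.11, -0.03, -0.25]
[0.27, 0.22, -0.03, -0.5]
[0.42, 0.33, -0.03, -0.75]
[0.57, 0.43, -0.03, -1.0]
[0.73, 0.52, -0.03, -1.25]
[0.89, 0.61, -0.03, -1.5]
[1.05, 0.68, -0.03, -1.75]
[1.22, 0.76, -0.03, -2.0]
[1.39, 0.82, -0.03, -2.25]
[1.57, 0.88, -0.03, -2.5]
```

View pics/top3.png

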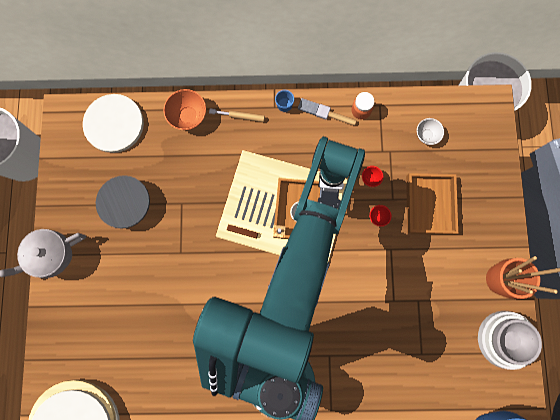

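The tray's left wall at (280,190) is turning as planned, the bowl at (297,210) is still standing in it, and the push force is about 5 N.

Request:
apply_moves(moves=[[[0.13, 0.11, -0.03, -0.25, 1], [0.27, 0.22, -0.03, -0.5, 1], [0.42, 0.33, -0.03, -0.75, 1], [0.57, 0.43, -0.03, -1.0, 1], [0.73, 0.52, -0.03, -1.25, 1], [0.89, 0.61, -0.03, -1.5, 1], [1.05, 0.68, -0.03, -1.75, 1], [1.22, 0.76, -0.03, -2.0, 1], [1.39, 0.82, -0.03, -2.25, 1], [1.57, 0.88, -0.03, -2.5, 1]]])

```text
time: 5.42
tool_pos: [0.6516, -0.0858, 0.2265]
ee_rot: [3.141, 0.0, 1.901]
wrist_force: [2.1, -2.2, -1.1]
width: 0.0005
finger_force: 1.4
```

```bash
python3 - <<'E'
from h import *
where()
for r in rows([tgt(19+p*2.5,-.140) for p in range(1,11)]): print(r)
E
```

```text
t 5.425 pos [ 0.6516 -0.0858  0.2265] phi 18.92 local 0.1548 -0.1396 F [ 2.1 -2.2 -1.1]
[0.13, 0.13, -0.01, -0.26]
[0.28, 0.24, -0.01, -0.51]
[0.42, 0.35, -0.01, -0.76]
[0.58, 0.45, -0.01, -1.01]
[0.73, 0.54, -0.01, -1.26]
[0.89, 0.63, -0.01, -1.51]
[1.06, 0.71, -0.01, -1.76]
[1.23, 0.78, -0.01, -2.01]
[1.4, 0.84, -0.01, -2.26]
[1.57, 0.9, -0.01, -2.51]
```

Request:
apply_moves(moves=[[[0.13, 0.12, 0, -0.25, 1], [0.27, 0.23, 0, -0.5, 1], [0.42, 0.34, 0, -0.75, 1], [0.57, 0.44, 0, -1.0, 1], [0.73, 0.53, 0, -1.25, 1], [0.89, 0.62, 0, -1.5, 1], [1.05, 0.7, 0, -1.75, 1], [1.22, 0.77, 0, -2.0, 1], [1.39, 0.83, 0, -2.25, 1], [1.57, 0.89, 0, -2.5, 1]]])

```text
time: 6.68
tool_pos: [0.6683, 0.0029, 0.2267]
ee_rot: [3.141, 0.0, 2.337]
wrist_force: [3.0, -1.8, -1.3]
width: 0.0003
finger_force: 1.7
```

```bash
python3 - <<'E'
from h import *
where();a=take('top','top4');cv2.imwrite('pics/crop4.png',cv2.resize(a['image'][140:280,205:400,::-1],None,fx=4,fy=4,interpolation=cv2.INTER_CUBIC))
for r in rows([tgt(44+p*2.5,-.140) for p in range(1,11)]): print(r)
E
```

```text
t 6.675 pos [0.6683 0.0029 0.2267] phi 43.91 local 0.1548 -0.1395 F [ 3.  -1.8 -1.3]
[0.11, 0.11, -0.01, -0.25]
[0.26, 0.22, -0.01, -0.5]
[0.41, 0.33, -0.01, -0.75]
[0.56, 0.43, -0.01, -1.0]
[0.71, 0.52, -0.01, -1.25]
[0.87, 0.61, -0.01, -1.5]
[1.04, 0.69, -0.01, -1.75]
[1.21, 0.76, -0.01, -2.0]
[1.38, 0.83, -0.01, -2.25]
[1.55, 0.89, -0.01, -2.5]
```

View pics/crop4.png

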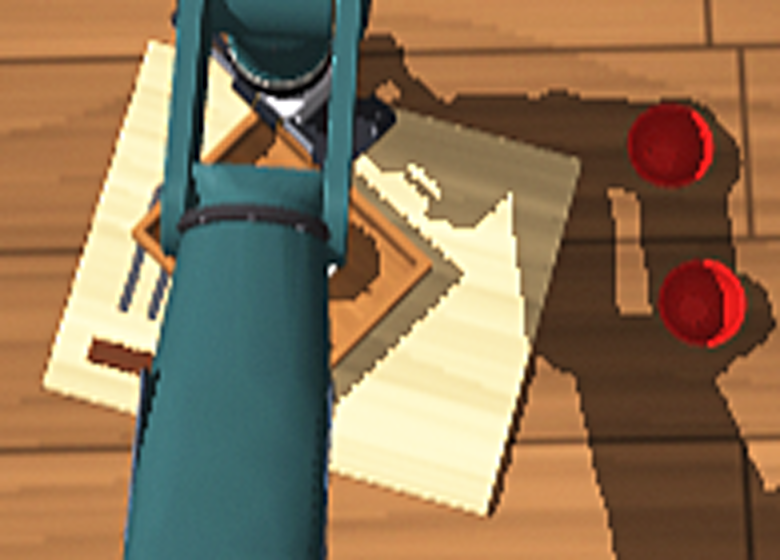

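The tray is about 60° round with its left corner at (135,235), and it is turning cleanly. Next I'll push to about 67° and then creep.

Request:
apply_moves(moves=[[[0.12, 0.11, 0, -0.25, 1], [0.26, 0.22, 0, -0.5, 1], [0.41, 0.33, 0, -0.75, 1], [0.56, 0.43, 0, -1.0, 1], [0.71, 0.52, 0, -1.25, 1], [0.87, 0.61, 0, -1.5, 1], [1.04, 0.69, 0, -1.75, 1], [1.18, 0.75, 0, -1.95, 1], [1.3, 0.79, 0, -2.15, 1], [1.38, 0.83, 0, -2.25, 1]]])

```text
time: 7.98
tool_pos: [0.6503, 0.0812, 0.2267]
ee_rot: [3.141, 0.0, 2.729]
wrist_force: [4.1, -0.9, 0.2]
width: 0.0004
finger_force: 1.9
```

```bash
python3 - <<'E'
from h import *
where()
for p in (68,69,70,71,72,72.5,73,73.5,74,74.5): print(p,rows([tgt(p,-.140)]))
E
```

```text
t 7.975 pos [0.6503 0.0812 0.2267] phi 66.34 local 0.1544 -0.1402 F [ 4.1 -0.9  0.2]
68 [[0.09, 0.09, -0.01, -0.17]]
69 [[0.15, 0.14, -0.01, -0.27]]
70 [[0.21, 0.18, -0.01, -0.37]]
71 [[0.26, 0.23, -0.01, -0.47]]
72 [[0.32, 0.27, -0.01, -0.57]]
72.5 [[0.35, 0.29, -0.01, -0.62]]
73 [[0.38, 0.32, -0.01, -0.67]]
73.5 [[0.41, 0.34, -0.01, -0.72]]
74 [[0.44, 0.36, -0.01, -0.77]]
74.5 [[0.47, 0.38, -0.01, -0.82]]
```

Request:
apply_moves(moves=[[[0.06, 0.06, 0, -0.1, 1], [0.1, 0.1, 0, -0.2, 1], [0.15, 0.14, 0, -0.27, 1], [0.19, 0.16, 0, -0.32, 1], [0.22, 0.19, 0, -0.4, 1], [0.26, 0.23, 0, -0.47, 1], [0.29, 0.25, 0, -0.52, 1], [0.32, 0.27, 0, -0.57, 1], [0.34, 0.28, 0, -0.6, 1], [0.35, 0.29, 0, -0.62, 1]]])

```text
time: 9.22
tool_pos: [0.6403, 0.1012, 0.2267]
ee_rot: [3.141, 0.001, 2.836]
wrist_force: [4.1, -1.5, 1.8]
width: 0.0004
finger_force: 2.3
```

```bash
python3 - <<'E'
from h import *
where()
a=take('scene','s5');x,y=[int(v) for v in w2px(a,[.52,.05,.03])]
cv2.imwrite('pics/crop5.png',cv2.resize(a['image'][y-75:y+75,x-100:x+100,::-1],None,fx=4,fy=4,interpolation=cv2.INTER_CUBIC))
for p in (72.5,73,73.5,74,74.5): print(p,rows([tgt(p,-.140)]))
E
```

```text
t 9.225 pos [0.6403 0.1012 0.2267] phi 72.47 local 0.1546 -0.1403 F [ 4.1 -1.5  1.8]
72.5 [[0.01, 0.01, -0.01, -0.0]]
73 [[0.03, 0.03, -0.01, -0.05]]
73.5 [[0.06, 0.06, -0.01, -0.1]]
74 [[0.09, 0.08, -0.01, -0.15]]
74.5 [[0.12, 0.1, -0.01, -0.2]]
```

View pics/crop5.png

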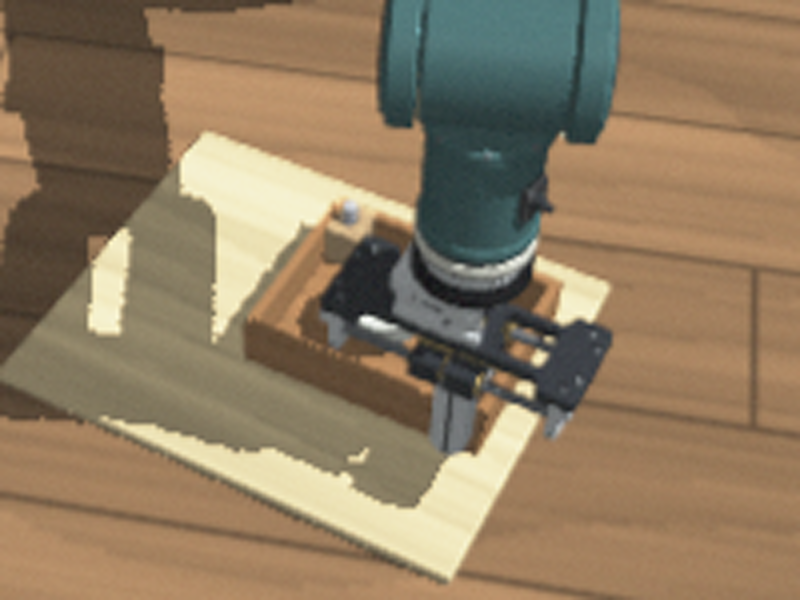

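The finger at (453,430) is against the outer wall near the corner, and the tray is down on the pin at (348,210). I'll creep until the force rises at the stop.

Request:
apply_moves(moves=[[[0.02, 0.02, 0, -0.03, 1], [0.03, 0.03, 0, -0.05, 1], [0.05, 0.04, 0, -0.07, 1], [0.06, 0.05, 0, -0.1, 1]]])

```text
time: 9.78
tool_pos: [0.6385, 0.1042, 0.2267]
ee_rot: [-3.141, 0.002, 2.853]
wrist_force: [6.4, -2.6, 1.4]
width: 0.0001
finger_force: 3.3
```

Request:
apply_moves(moves=[[[0.02, 0.01, 0, -0.03, 1], [0.03, 0.02, 0, -0.05, 1], [0.03, 0.02, 0, -0.05, 1]]])

```text
time: 10.15
tool_pos: [0.638, 0.1047, 0.2267]
ee_rot: [-3.14, 0.005, 2.861]
wrist_force: [9.1, -3.9, -0.7]
width: 0.0004
finger_force: 4.6
```

The force has risen to 10 N while the tool stalls, so the tray is on the stop. I'll back off along −x, rise, and clear the view.

Request:
apply_moves(moves=[[[-0.1, 0, 0, 0, 1], [-0.4, 0, 0, 0, 1], [-0.7, 0, 0, 0, 1], [-0.7, 0, -1, 0, 1], [-0.7, 0, -2, 0, 1], [-0.7, 0, -3, 0, 1], [-0.7, 0, -3, 0, 1]]])

```text
time: 11.02
tool_pos: [0.6702, 0.0966, 0.3815]
ee_rot: [3.139, 0.005, 2.862]
wrist_force: [-0.1, 0.4, -0.5]
width: 0.0003
finger_force: 0.0
```

```bash
python3 - <<'E'
from h import *
where();print(rows([[.40,.42,.38,164]]))
E
```

```text
t 11.025 pos [0.6702 0.0966 0.3815] phi 73.99 local 0.1547 -0.1743 F [-0.1  0.4 -0.5]
[[6.98, 4.73, 0.03, -0.0]]
```

Request:
apply_moves(moves=[[[7, 4.7, 0, 0, 1], [7, 4.7, 0, 0, 1], [7, 4.7, 0, 0, 1], [7, 4.7, 0, 0, 1], [7, 4.7, 0, 0, 1], [7, 4.7, 0, 0, 1], [7, 4.7, 0, 0, 1], [7, 4.7, 0, 0, 1], [7, 4.7, 0, 0, 1], [7, 4.7, 0, 0, 1]]])

```text
time: 12.28
tool_pos: [0.4, 0.4176, 0.3755]
ee_rot: [-3.14, -0.001, 2.86]
wrist_force: [-0.2, 0.4, -0.2]
width: 0.0003
finger_force: 0.0
```

```bash
python3 - <<'E'
from h import *
a=take('top','top6');cv2.imwrite('pics/crop6.png',cv2.resize(a['image'][140:280,205:345,::-1],None,fx=4.2,fy=4.2,interpolation=cv2.INTER_CUBIC))
E
```

```text
(no output)
```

View pics/crop6.png

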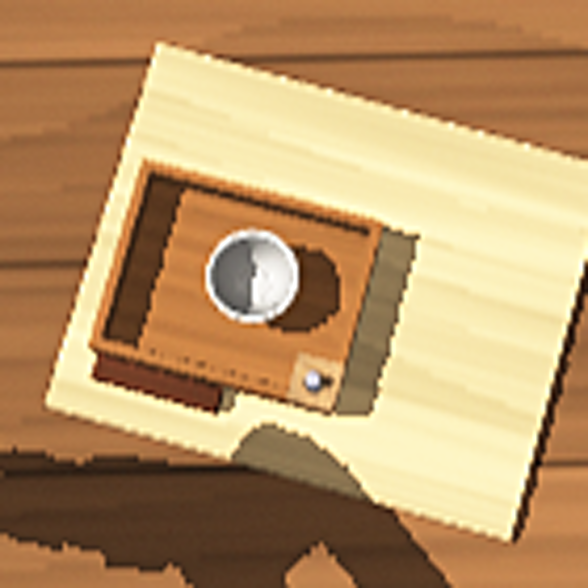

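The tray lies over the slots with its lower edge (93,345)–(337,412) along the strip, and the bowl stands upright at (253,275). I'll check the angle by a fit.

```bash
python3 - <<'E'
from h import *
a=load('top6')
P=lambda u,v,z:px2w(a,205+(u+.5)/4.2-.5,140+(v+.5)/4.2-.5,z)
t2,p2,R2,r2=fit([[-.018,.018],[.172,.018],[.172,-.132],[-.018,-.132]],[P(334,413,.052),P(92,347,.052),P(146,159,.052),P(384,227,.052)])
print('tray',np.degrees(t2),p2,r2.round(4).tolist(),'want',90-16.88)
b=load('top0');print('spare diff',np.abs(a['image'][165:245,400:470].astype(int)-b['image'][165:245,400:470]).mean())
E
```

```text
tray 73.47709884625885 [ 0.45764539 -0.00608156] [[0.0015, -0.0001], [0.0003, -0.002], [0.0003, -0.0001], [-0.0021, 0.0022]] want 73.12
spare diff 4.369226190476191
```

```bash
python3 -c "
from bench import ticket;print(ticket.close_job())"
```

```text
the job is handed in; nothing more can be done
None
```

I swung the tray a quarter turn counter-clockwise about its pin, and it now stands over the vent slots with its side along the stop strip: the fit gives 73.5° against a target of 73.1°, with the bowl upright in it. The arm never went near the spare tray, and the job is handed in.

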